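# Shim the rocking bench balance

### The arm

A 6-joint arm with a two-finger parallel gripper is mounted at the origin on a cart in front of the work surface, level with it; the furniture and walls round the work are solid. World frame = base frame: x ahead of the robot, y to its left, z up, the work surface at z = 0. Lengths are in mm, angles in rad, forces in N, time in s.
With the tool pointing down it reaches from about 300 to 775 mm from the base axis. Payload 14.6 kg.
Tool frame: the origin (TCP) lies on the centre line of the jaws, within the pads' length; the fingertips stand manip.tcp_to_tips ahead of it and the grasp point (between the pads) lies 5 mm behind it (manip.tcp_to_tips is the distance from the TCP to the fingertips, in mm); z points along the fingers, y is the direction in which the jaws open and shut (so a half turn about z gives the same grasp; the last joint's range is limited). The gripper opens to 94 mm and grips with 3 to 60 N. Pads are 16 mm wide; open, the fingers measure 119 mm over their backs; the gripper's body (75 mm by 177 mm) begins 78 mm behind the grasp point.
Start: joints at [1.238, 0.3, 1.521, -0, 1.321, -0.067], TCP at [144.472, 530.676, 219.446] pointing down, gripper open.
Joint ranges: [-3.03, 3.03], [-0.79, 2.21], [0.23, 2.52], [-1.04, 4.18], [0, 3.07], [-2.55, 2.55]. Speed limits (rad/s): [2.22, 2.22, 2.57, 3.14, 3.14, 3.14].

### API

Orientations are given as [roll, pitch, yaw] about the fixed x, y, z axes, in that order (R = Rz(yaw) Ry(pitch) Rx(roll)).
In Python, from cell import manip, optics, workorder gives the robot as it stands. The module is installed in compiled form; this text tells all that it offers.
- The arm moves only by the tool jog_arm, never from a script. Its argument "deltas" is text: rows parted by semicolons, each of 5 numbers parted by spaces: the shift along the tool's x, y, z in mm, then the turn about the tool's z in rad, then the finger opening in mm, from 0 to 94. In form: tx ty tz twist grip; .... A call has exactly 10 rows; each row is the pose to reach, as a shift and turn from the pose commanded when the call began, along the tool's axes at that moment; what a row does not reach only later rows make up. A row lasts 1/8 s, in which the tool goes at most 62.5 mm and 10.7 degrees, less where a joint would pass 70% of its speed; a pose out of reach is approached as far as the arm can. A call with a gripper value outside its range is refused whole. The fingers move at their own pace and stop on an object; "squeeze" is the grip in N (left out, the last holds). Time passes only in rows, so rows that repeat a pose let the fingers close, or fill a call up. It gives the time, the measured TCP pose, the force and the opening at its end, in the units of the state.
- manip.read_state(): the state, without advancing time (a new reading comes with each control period).
- optics.camera(name): name is "scene" or "top" or "wrist"; returns (picture, depth): 400x640x3 uint8, red, green, blue; 400x640 float32, mm along the optical axis (not along the pixel's ray), 0 where there is no reading.
- optics.get_calibration(name): a dict with "intrinsics" (3x3 intrinsics, pixels), "R" (3x3) and "t" (3): a world point X has camera coordinates R X + t; the wrist camera has in their place "hand_eye" (4x4, takes a point from camera to tool coordinates, whose origin is the TCP and whose axes are the flange's). Camera axes: x right, y down, z forward; pixel columns grow to the right and rows downward; lengths in mm; the calibration is good to about 2 mm. A picture is of the moment at which its call begins: read the wrist's pose just before it. get_calibration takes no time and is no camera call.
- workorder.sign_off(): hands the job in, once; it reports no verdict.
The state is a dict: "clock": time; "joints": joint angles; "qd": joint speeds; "effort": joint torques, N m; "eef_pos": TCP position; "eef_rot": TCP orientation; "wrist_force": force on the tool from outside, world axes, zero at the start; "moment": the same for the moment, N m; "finger_gap": finger opening in mm.
Only numpy, scipy, OpenCV 4.12 (cv2) and the standard library are available. Lean on these libraries where they do the work, as an engineer would, in place of code of your own. Each camera call takes 0.05 s, during which the arm holds its last target.

### The job

The small white bench balance rocks because its foot at the front right, on the side where the yellow wedge lies, is too short. Without gripping or lifting anything, push the wedge along the desk, thin end first, under that foot until the foot sits on the wedge's flat notch near or against its thick heel and the balance stands level, without shoving the balance away from its place. Then press down gently with a fingertip on the blue spot at the balance's opposite (back left) corner to prove that it no longer rocks, and move clear, with the other things left where they are.

Things in the scene. Friction and masses are not known exactly. Their poses are not given: they have to be found in the camera images.
- balance: White bench balance, loose, 2.6 kg. Housing 130 (x) x 155 (y) mm, 22 to 52 mm above the origin; steel pan 84 mm across on top, top 62 mm up; display at the front edge (-x, towards the robot; yaw -0.05 to 0.18). Four black round feet 20 mm across at x +-50, y +-62 mm. Origin: middle between the feet, level with the undersides of the three equal ones; z up. Slides only if pushed with over about 10 N.
- short_foot (a point): Centre of the underside of the short foot, front right (balance frame -50, -62, 5 mm), 5 mm shorter than the others, edge chamfered by 2.5 mm. At the start the balance leans on it by about 0.065 rad, bearing about 3 N on the desk; when level it stands 5 mm above the desk.
- high_corner (a point): Blue spot, 18 mm across, on the top face of the housing at the back left corner (balance frame 50, 58, 53 mm): where to press for the test. Rigid, 53 mm above the desk when the balance is level.
- wedge: Yellow plastic wedge, loose, about 70 g, 120 mm long (x), 40 mm wide. Origin: centre of its underside; x towards the thin end, z up. Ramp from x = +60 (1.2 mm thick) to +15 mm (5 mm); flat land 5 mm high from +15 to -15; then the heel, a block 18 mm high, to -60. Starts at the balance's right (-y), thin end roughly towards the short foot and 15 to 65 mm short of it.
- wedge_back (a point): Middle of the flat back face of the wedge's heel (40 mm wide, 18 mm high), wedge frame (-60, 0, 9) mm: push here, along the wedge's +x. Pushing it under the foot takes about 3 to 8 N; the foot then meets the front face of the heel and stops it.
- wedge_home (a point): Point on top of the wedge's land, wedge frame (-5, 0, 5) mm: under the middle of the short foot when the wedge is fully home, with the foot against the heel.
- tape_roll: Bystander: roll of brown tape, 94 mm across, 48 mm high, lying flat. Origin: centre of its underside.
- weight_100g: Bystander: brass weight with a knob, 23 mm across, 37 mm high. Origin: centre of its underside.
- weight_50g: Bystander: brass weight with a knob, 19 mm across, 30 mm high. Origin: centre of its underside.
- marker_pen: Bystander: white and blue marker pen, 17 x 135 x 16 mm, lying behind the wedge's path. Origin: centre of its underside.
Not all that is in view belongs to the job. There is more than one size of the wedge; the one meant has the size given above.

How it is judged (in metres and radians):
On the way, in this order (a step that is already met when the one before it is completed fails the run):
1. the wedge is under the short foot and the balance is level (angle between balance's own z axis and vertical below 0.018 rad and x of short_foot in the frame of wedge between -0.012 and 0.02 m and y of short_foot in the frame of wedge between -0.019 and 0.019 m and contact force between wedge and balance above 0.5 N), for 0.3 s.
2. a fingertip presses on the blue spot at the opposite corner, and the balance does not rock (contact force between the fingers and balance above 2 N and horizontal distance between the grasp point and high_corner below 0.025 m and height (world z) of the grasp point above 0.055 m and angle between balance's own z axis and vertical below 0.018 rad), for 0.1 s.
At the end, for the whole second after the job is handed in: The balance is at rest and level (tilt under 0.018 rad), within 25 mm of where it stood; its short foot bears on the wedge with more than 0.5 N, with the foot's centre between -12 and +20 mm along the wedge and within 19 mm of its centre line; the wedge is at rest (all of step 1 and distance of balance from where it was at the start of the episode below 0.025 m and linear speed of each of balance, wedge below 0.01 m/s); the robot touches nothing.
It fails at once if the wedge is lifted or stood up (height (world z) of wedge above 0.015 m or angle between wedge's own z axis and vertical above 0.3 rad).
It fails at once if the balance or its short foot is lifted by hand, or the balance tipped over further than it leaned (height (world z) of balance above 0.012 m or height (world z) of short_foot above 0.014 m or angle between balance's own z axis and vertical above 0.12 rad).
It fails at once if the balance is shoved more than 40 mm (distance of balance from where it was at the start of the episode above 0.04 m).
It fails at once if the balance is pressed with more than 60 N (contact force between the fingers and balance above 60 N).
It fails at once if a bystander is moved by more than 30 mm (distance of any of tape_roll, weight_100g, weight_50g, marker_pen from where it was at the start of the episode above 0.03 m).
It also fails if it takes over 51 s, if anything falls off the work surface, if the arm or the gripper's body presses on something with over 40 N, if the wrist force passes 120 N, or if a joint passes its speed limit or range.

## Working session

There is one attempt and no reset: what is moved stays moved. The work goes in short steps, Python scripts to look and compute and a tool call to move; the robot and the scene stay as the last step left them, time stands still between calls to the robot, and variables do not carry over. Pictures are saved under pics/ and viewed, and the job is handed in when it is done.

Besides the shell and the picture viewer there is one more tool, called after "Emit:" as name(argument=value, ...) on one line, values as JSON. jog_arm: Moves the arm, as the interface text tells. Its arguments: {"type":"object","properties":{"deltas":{"type":"string"},"squeeze":{"type":"number"}},"required":["deltas"]}

```bash
mkdir -p pics; ls; python3 - <<'E'
from cell import manip, optics
import cv2, numpy as np
print(manip.read_state()); print(manip.tcp_to_tips)
for n in("scene","top","wrist"):
    p,d=optics.camera(n); cv2.imwrite(f"pics/{n}0.png",p[:,:,::-1]); np.save(f"{n}0.npy",d)
    print(n,optics.get_calibration(n))
E
```

```text
pics
{'clock': 0.0, 'joints': array([ 1.23840042e+00,  3.00444495e-01,  1.52160687e+00,  3.33059795e-05,
        1.32073325e+00, -6.66093396e-02]), 'qd': array([-1.60453594e-05, -1.29999778e-03, -1.73788509e-04, -1.00931657e-03,
        2.36709222e-03, -7.67923795e-04]), 'effort': array([ 2.30516940e-03, -5.31812489e+01, -3.52731156e+01,  7.08895829e-02,
        2.45453732e-02, -1.42888407e-04]), 'eef_pos': array([144.38055829, 530.4360708 , 218.89001636]), 'eef_rot': array([-3.14040548e+00, -1.11525904e-04,  2.87579776e+00]), 'wrist_force': array([-0.57435709,  0.26362111,  0.82091409]), 'moment': array([ 0.05388468,  0.03008234, -0.03893792]), 'finger_gap': 94.1676364316539}
14.0
scene {'intrinsics': array([[513.54559293,   0.        , 314.53990451],
       [  0.        , 513.54559293, 205.23876684],
       [  0.        ,   0.        ,   1.        ]]), 'R': array([[ 0.53803964, -0.84281877,  0.01303357],
       [-0.35802416, -0.24249958, -0.90167214],
       [ 0.76310684,  0.48046902, -0.43222387]]), 't': array([-276.21786947,  219.93182019,  804.74470508])}
top {'intrinsics': arra
[... 190 characters left out ...]
-0.01428586],
       [-0.98378696,  0.00420989, -0.17929164],
       [ 0.17933324,  0.01375388, -0.98369224]]), 't': array([  -1.24874268,  483.33339056, 1138.72982218])}
wrist {'intrinsics': array([[318.84926446,   0.        , 319.63262829],
       [  0.        , 318.84926446, 206.51169745],
       [  0.        ,   0.        ,   1.        ]]), 'hand_eye': array([[-9.68510600e-04, -9.68379135e-01, -2.49481288e-01,
         7.28300572e+01],
       [ 9.99999492e-01, -1.00753543e-03,  2.87243318e-05,
         9.78850787e-01],
       [-2.79177281e-04, -2.49481133e-01,  9.68379619e-01,
        -1.66024513e+02],
       [ 0.00000000e+00,  0.00000000e+00,  0.00000000e+00,
         1.00000000e+00]])}
```

View pics/top0.png

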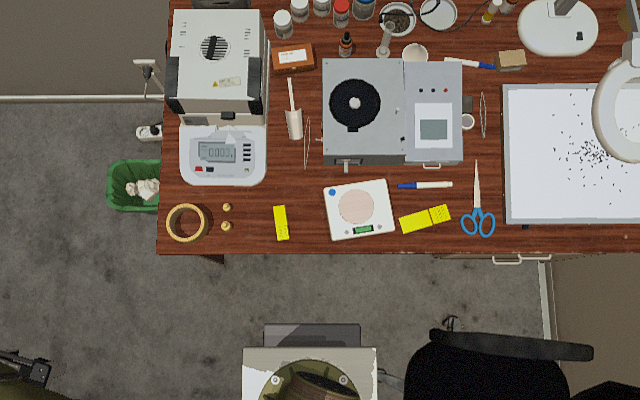

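View pics/scene0.png

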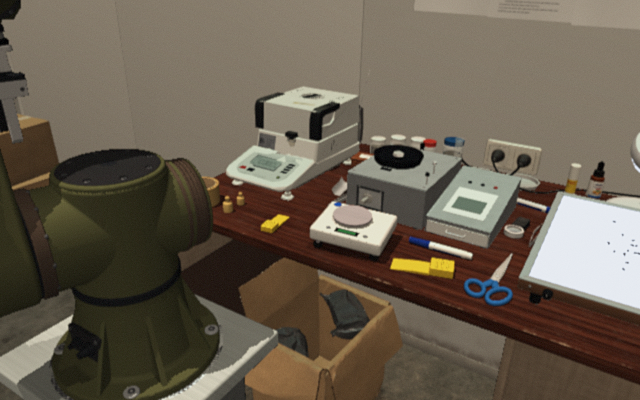

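The top view shows two yellow wedges: (425,219), right of the balance, and (281,222), left of it and smaller. I choose (425,219) and check it in a close crop, measuring both.

```bash
cat > h.py <<'E'
import numpy as np, cv2
from cell import manip, optics
def ray(name,uv,z):
    c=optics.get_calibration(name);K=c['intrinsics'];R=c['R'];t=c['t']
    uv=np.atleast_2d(uv).astype(float)
    d=np.linalg.solve(K,np.c_[uv,np.ones(len(uv))].T)
    C=-R.T@t; D=(R.T@d).T
    s=(z-C[2])/D[:,2]
    return C+s[:,None]*D
def proj(name,X):
    c=optics.get_calibration(name);p=c['intrinsics']@(c['R']@np.atleast_2d(X).T+c['t'][:,None]);return (p[:2]/p[2]).T
E
python3 - <<'E'
from h import *
p=cv2.imread("pics/top0.png"); hsv=cv2.cvtColor(p,cv2.COLOR_BGR2HSV)
m=cv2.inRange(hsv,(22,120,90),(35,255,255))
cs,_=cv2.findContours(m,cv2.RETR_EXTERNAL,cv2.CHAIN_APPROX_NONE)
for c in cs:
    if cv2.contourArea(c)<100: continue
    r=cv2.minAreaRect(c); b=cv2.boxPoints(r)
    print(cv2.contourArea(c),r); 
    for z in (0,10): print(z,ray("top",b,z).round(1)[:,:2].tolist())
for (x,y,n) in((300,165,'bal'),(395,160,'wed')):
    k=p[y:y+90,x:x+120]; cv2.imwrite(f"pics/c_{n}.png",cv2.resize(k,None,fx=6,fy=6,interpolation=cv2.INTER_NEAREST))
s=cv2.imread("pics/scene0.png"); cv2.imwrite("pics/c_sc.png",cv2.resize(s[190:290,300:480],None,fx=4.4,fy=4.4,interpolation=cv2.INTER_CUBIC))
E
```

```text
390.0 ((280.60638427734375, 222.20904541015625), (35.107242584228516, 12.510045051574707), 81.46923065185547)
0 [[494.5, 92.7], [499.1, 61.7], [411.5, 48.1], [407.0, 78.8]]
10 [[492.6, 91.8], [497.2, 61.0], [410.4, 47.6], [405.9, 78.0]]
805.5 ((424.2890319824219, 218.4633026123047), (17.528223037719727, 50.66901779174805), 73.3007583618164)
0 [[463.9, -220.8], [500.2, -343.0], [457.7, -353.3], [421.8, -231.8]]
10 [[462.3, -219.1], [498.3, -340.3], [456.2, -350.5], [420.5, -230.0]]
```

View pics/c_bal.png

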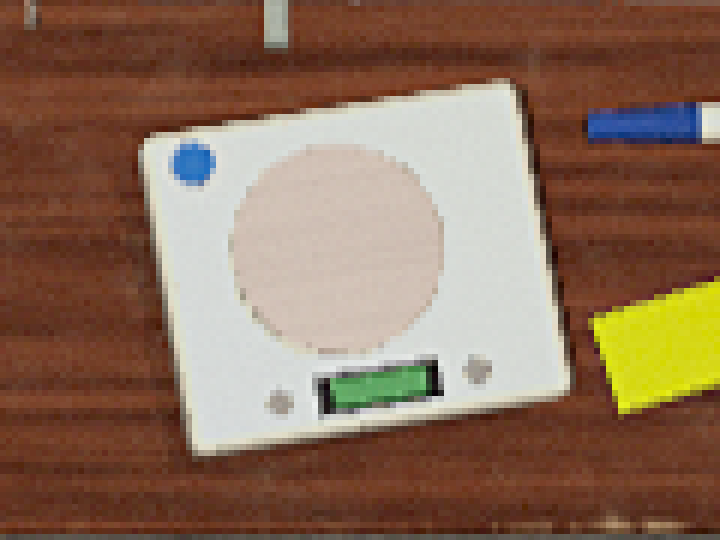

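View pics/c_wed.png

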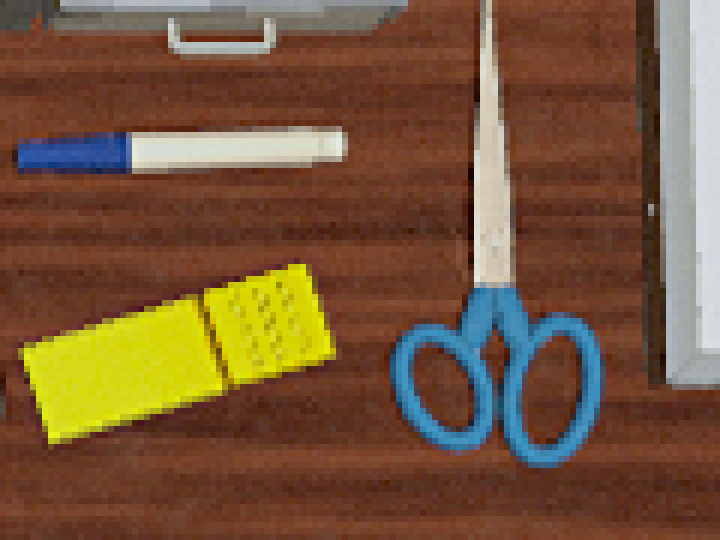

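View pics/c_sc.png

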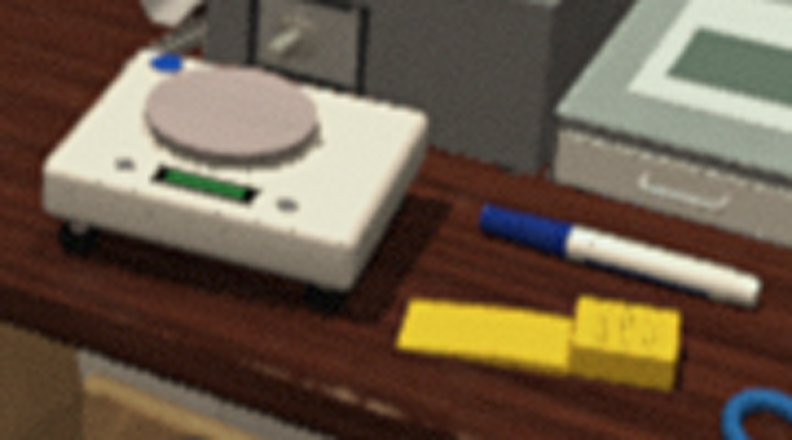

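The crop confirms it. The wedge at (425,219) measures about 120 x 40 mm, with the ramp at left (thin edge near (401,226)) and the heel at right. The other, at (281,222), is about 90 x 31 mm, so it is the decoy. The blue spot is at about (332,192). Next I measure the poses.

```bash
cat >> h.py <<'E'
from scipy.optimize import least_squares
from scipy.spatial.transform import Rotation as Ro
HC=np.array([[65,77.5,52],[65,-77.5,52],[-65,-77.5,52],[-65,77.5,52]])
def lean(a):  # rotation lowering front right corner, about diagonal
    n=np.array([-62,-50,0])/np.hypot(62,50); ax=np.cross([0,0,1],n); return Ro.from_rotvec(ax*a)
def balpts(p,P,a):
    # pivot on the diagonal through origin
    return (Ro.from_euler('z',p[2])*lean(a)).apply(P)+[p[0],p[1],0]
def quad(mask):
    cs,_=cv2.findContours(mask,cv2.RETR_EXTERNAL,cv2.CHAIN_APPROX_NONE)
    c=max(cs,key=cv2.contourArea); return c
def edges(c,nominal):
    # fit lines to the contour between nominal corners, return intersections
    c=c.reshape(-1,2).astype(float); L=[]
    n=len(nominal)
    for i in range(n):
        a,b=nominal[i],nominal[(i+1)%n]; d=b-a; l=np.hypot(*d); d/=l
        s=(c-a)@d; e=np.abs((c-a)@[-d[1],d[0]])
        q=c[(s>.12*l)&(s<.88*l)&(e<4)].astype(np.float32)
        vx,vy,x,y=cv2.fitLine(q,cv2.DIST_HUBER,0,.01,.01).ravel(); L.append((x,y,vx,vy))
    out=[]
    for i in range(n):
        A,B=L[i-1],L[i]; M=np.array([[A[2],-B[2]],[A[3],-B[3]]]); s=np.linalg.solve(M,[B[0]-A[0],B[1]-A[1]])
        out.append([A[0]+s[0]*A[2],A[1]+s[0]*A[3]])
    return np.array(out)
E
python3 - <<'E'
from h import *
p=cv2.imread("pics/top0.png"); hsv=cv2.cvtColor(p,cv2.COLOR_BGR2HSV)
def crop_nom(x,y,l): return np.array(l)/6.+[x,y]-.5
w=edges(quad(cv2.inRange(hsv,(22,120,90),(35,255,255))),crop_nom(395,160,[[24,345],[305,264],[335,355],[50,440]]))
print(w)
z=[1.2,18,18,1.2]
W=np.array([ray("top",u,k)[0] for u,k in zip(w,z)]);print(W.round(1))
for i in range(4): print(np.linalg.norm(W[i]-W[i-1]).round(1),end=' ')
m=np.zeros((400,640),np.uint8); m[170:245,315:398]=cv2.inRange(hsv,(0,0,150),(180,80,255))[170:245,315:398]
m=cv2.morphologyEx(m,cv2.MORPH_CLOSE,np.ones((5,5)))
b=edges(quad(m),crop_nom(300,165,[[145,138],[516,84],[570,390],[197,455]])); print(b)
bm=cv2.inRange(hsv[180:205,320:345],(100,120,80),(125,255,255)); M=cv2.moments(bm,True); bl=np.array([M['m10']/M['m00']+320,M['m01']/M['m00']+180]);print(bl,M['m00'])
for a in(.065,):
  P=np.vstack([HC,[50,58,53]])
  f=lambda q:(proj("top",balpts(q,P,a))-np.vstack([b,bl])).ravel()
  r=least_squares(f,[480,-40,.1]);print(a,r.x,r.fun.reshape(-1,2).round(2).tolist())
  q=r.x;print('short',balpts(q,[[-50,-62,5]],a),'level',balpts(q,[[-50,-62,5]],0),'high',balpts(q,[[50,58,53]],a),ray("top",bl,58))
E
```

```text
[[397.83093 217.53654]
 [445.26675 203.77078]
 [450.53522 218.28375]
 [403.2957  233.83777]]
[[ 463.2 -221.4    1.2]
 [ 494.3 -336.1   18. ]
 [ 458.2 -347.1   18. ]
 [ 422.4 -233.5    1.2]]
42.6 120.1 37.8 120.3 [[322.86658 187.70872]
 [384.65674 178.19601]
 [394.4446  229.93323]
 [332.17047 240.08788]]
[331.71875 191.71875] 32.0
0.065 [ 4.79182241e+02 -1.17721497e+02  1.61457713e-01] [[-0.56, -0.49], [0.78, -0.82], [0.91, 0.37], [-0.78, 0.6], [-0.34, 0.27]]
short [[ 4.39692444e+02 -1.87072427e+02 -6.66814295e-02]] level [[ 439.79948308 -186.95298161    5.        ]] high [[516.80437909 -55.12022491  57.78109883]] [[517.41059352 -55.93263191  58.        ]]
```

```bash
cat >> h.py <<'E'
def depthpts(name,d,us,vs):
    c=optics.get_calibration(name);K=c['intrinsics'];zz=d[vs,us].astype(float)
    X=np.stack([(us-K[0,2])/K[0,0]*zz,(vs-K[1,2])/K[1,1]*zz,zz])
    return ((X.T-c['t'])@c['R'])
def move(target,yaw=None,s=None):
    """delta in current tool axes to world target (assumes pointing down)"""
    s=s or manip.read_state(); R=Ro.from_euler('xyz',s['eef_rot']).as_matrix()
    d=R.T@(np.array(target)-s['eef_pos']); tw=0 if yaw is None else s['eef_rot'][2]-yaw
    return d.round(1), round((tw+np.pi)%(2*np.pi)-np.pi,3)
E
python3 - <<'E'
from h import *
d=np.load("top0.npy")
for u,v in [(420,150),(450,150),(340,150),(430,130),(420,161),(478,235),(465,222),(478,200),(478,215),(425,185),(281,222),(187,222),(226,207),(226,225),(433,216),(358,205)]:
    print((u,v),depthpts("top",d,np.array([u]),np.array([v])).round(0))
print(move([480,-360,220],1.86)); print(move([345,0,220]))
E
```

```text
(420, 150) [[ 622. -272.   52.]]
(450, 150) [[ 620. -344.   57.]]
(340, 150) [[606. -75. 107.]]
(430, 130) [[ 669. -296.   63.]]
(420, 161) [[ 597. -273.   43.]]
(478, 235) [[ 419. -417.    1.]]
(465, 222) [[ 452. -388.   -1.]]
(478, 200) [[ 505. -420.   10.]]
(478, 215) [[ 468. -418.    6.]]
(425, 185) [[ 542. -289.   16.]]
(281, 222) [[453.  69.   5.]]
(187, 222) [[454. 305.   0.]]
(226, 207) [[487. 203.  29.]]
(226, 225) [[441. 200.  37.]]
(433, 216) [[ 464. -304.   19.]]
(358, 205) [[ 484. -118.   62.]]
(array([-5.577e+02, -7.711e+02, -3.000e-01]), np.float64(1.016))
(array([-332.9, -459.2,   -0.6]), 0.0)
```

Emit:
jog_arm(deltas="-34 -47 0 0.1 6; -68 -94 0 0.2 6; -102 -141 0 0.3 6; -136 -188 0 0.4 6; -170 -235 0 0.5 6; -204 -282 0 0.6 6; -238 -329 0 0.7 6; -272 -376 0 0.8 6; -306 -423 0 0.9 6; -340 -470 0 1.016 6", squeeze=20)

```text
clock: 1.4
eef_pos: [349.3, -14.1, 219.7]
eef_rot: [3.141, 0.0, 1.856]
wrist_force: [-0.2, 0.9, -0.7]
finger_gap: 6.4
```

```bash
python3 - <<'E'
from h import *
print(move([480,-360,220],1.86))
E
```

```text
(array([-3.687e+02,  2.810e+01, -2.000e-01]), np.float64(-0.004))
```

Emit:
jog_arm(deltas="-55 4 0 0 6; -110 8 0 0 6; -165 12 0 0 6; -220 17 0 0 6; -275 21 0 0 6; -330 25 0 0 6; -368 28 0 0 6; -368 28 0 0 6; -368 28 0 0 6; -368 28 0 0 6")

```text
clock: 2.65
eef_pos: [480.8, -356.0, 219.8]
eef_rot: [3.141, 0.0, 1.861]
wrist_force: [0.1, 0.7, -0.5]
finger_gap: 5.9
```

```bash
python3 - <<'E'
from h import *
s=manip.read_state();print(s['eef_pos'],s['eef_rot'],s['wrist_force'])
p,d=optics.camera("wrist"); cv2.imwrite("pics/w1.png",p[:,:,::-1]); np.save("w1.npy",d)
np.savez("w1s.npz",pos=s['eef_pos'],rot=s['eef_rot'])
E
```

```text
[ 480.75272649 -356.03571935  219.79201207] [3.14140660e+00 1.90293677e-04 1.86057627e+00] [ 0.07451646  0.74893126 -0.51548021]
```

View pics/w1.png

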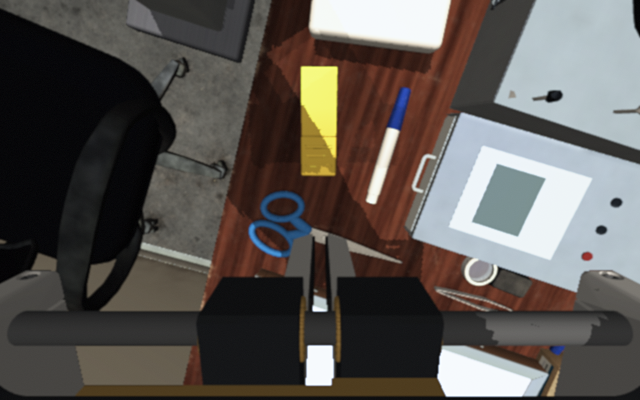

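The wrist view shows the wedge at columns 301–337, rows 66–175, square to the tool, with the balance's right side at (310–445, ~45). The fingertips are at (318,240), in line behind it.

```bash
cat >> h.py <<'E'
def wray(uv,z,pos,rot):
    c=optics.get_calibration("wrist");K=c['intrinsics'];H=c['hand_eye'];R=Ro.from_euler('xyz',rot).as_matrix()
    uv=np.atleast_2d(uv).astype(float); d=np.linalg.solve(K,np.c_[uv,np.ones(len(uv))].T)
    C=R@H[:3,3]+pos; D=(R@H[:3,:3]@d).T; return C+((z-C[2])/D[:,2])[:,None]*D
E
python3 - <<'E'
from h import *
p=cv2.imread("pics/w1.png"); hsv=cv2.cvtColor(p,cv2.COLOR_BGR2HSV); s=np.load("w1s.npz")
m=cv2.inRange(hsv,(20,110,50),(36,255,255)); c=quad(m)
w=edges(c,np.array([[301,66],[337,66],[337,175],[301,175.]]));print(w.round(1))
W=np.array([wray(u,z,s['pos'],s['rot'])[0] for u,z in zip(w,[1.2,1.2,18,18])]);print(W.round(1))
t=W[:2].mean(0);b=W[2:].mean(0);print(t,b,np.linalg.norm(t-b)); u=(t-b)[:2];print('ang',np.arctan2(u[1],u[0]))
u/=np.hypot(*u); n=np.array([-u[1],u[0]]); f=np.array([439.7,-187]); print('foot in wedge x,y',60+(f-t[:2])@u,(f-t[:2])@n)
k=p[0:80,280:480]; cv2.imwrite("pics/w1c.png",cv2.resize(k,None,fx=4,fy=4))
E
```

```text
[[299.7  66. ]
 [337.5  66. ]
 [335.4 175. ]
 [301.5 175. ]]
[[ 420.5 -231.4    1.2]
 [ 461.  -219.3    1.2]
 [ 493.7 -335.    18. ]
 [ 455.9 -346.2   18. ]]
[ 440.75672043 -225.35469359    1.2       ] [ 474.79847931 -340.61497059   18.        ] 121.35078409911691
ang 1.857978721252585
foot in wedge x,y 97.08322396418242 -9.850567434204004
```

View pics/w1c.png

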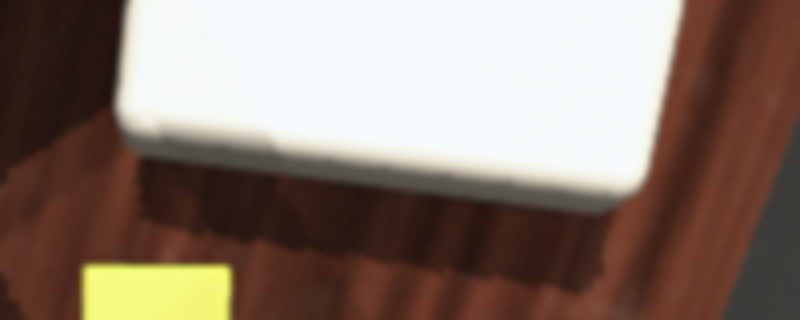

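Emit:
jog_arm(deltas="-4 -1 40 0 6; -4 -1 80 0 6; -4 -1 120 0 6; -4 -1 155 0 6; -4 -1 180 0 6; -4 -1 192 0 6; -4 -1 198 0 6; -4 -1 202 0 6; -4 -1 202 0 6; -4 -1 202 0 6")

```text
clock: 3.95
eef_pos: [481.2, -361.2, 18.0]
eef_rot: [3.141, 0.001, 1.86]
wrist_force: [0.6, -0.5, -0.6]
finger_gap: 6.0
```

```bash
cat > look.py <<'E'
import sys
from h import *
n=sys.argv[1]
s=manip.read_state();print(s['clock'],s['eef_pos'].round(1),s['eef_rot'].round(3),s['wrist_force'].round(1))
for k in sys.argv[2:]:
    p,d=optics.camera(k); cv2.imwrite(f"pics/{n}_{k}.png",p[:,:,::-1])
np.savez(f"{n}.npz",pos=s['eef_pos'],rot=s['eef_rot'])
E
python3 look.py a wrist
```

```text
3.95 [ 481.2 -361.2   18. ] [3.141e+00 1.000e-03 1.860e+00] [ 0.6 -0.5 -0.6]
```

View pics/a_wrist.png

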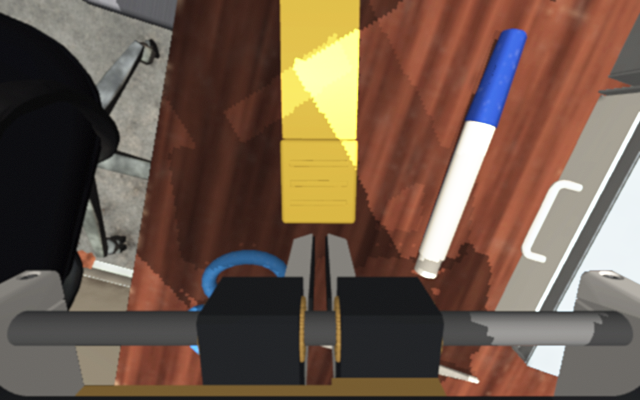

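Emit:
jog_arm(deltas="7 0 0 0 6; 13 0 0 0 6; 17.5 -0.8 0 0.0125 6; 21 -1.6 0 0.025 6; 24.5 -2.3 0 0.0375 6; 28 -3.05 0 0.05 6; 31.5 -3.7 0 0.0625 6; 35 -4.3 0 0.075 6; 42 -5.4 0 0.1 6; 42 -5.4 0 0.1 6")

```text
clock: 5.25
eef_pos: [463.6, -321.8, 17.4]
eef_rot: [-3.141, -0.0, 1.759]
wrist_force: [-0.5, -0.7, -0.9]
finger_gap: 5.9
```

```bash
python3 look.py b wrist top
```

```text
5.25 [ 463.6 -321.8   17.4] [-3.141 -0.     1.759] [-0.5 -0.7 -0.9]
```

View pics/b_wrist.png

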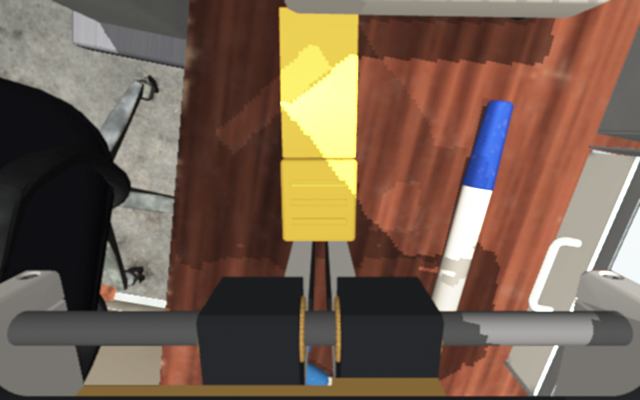

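```bash
python3 - <<'E'
from h import *
p=cv2.imread("pics/b_top.png");cv2.imwrite("pics/b_topc.png",cv2.resize(p[165:255,310:470],None,fx=5,fy=5))
E
```

```text
(no output)
```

View pics/b_topc.png

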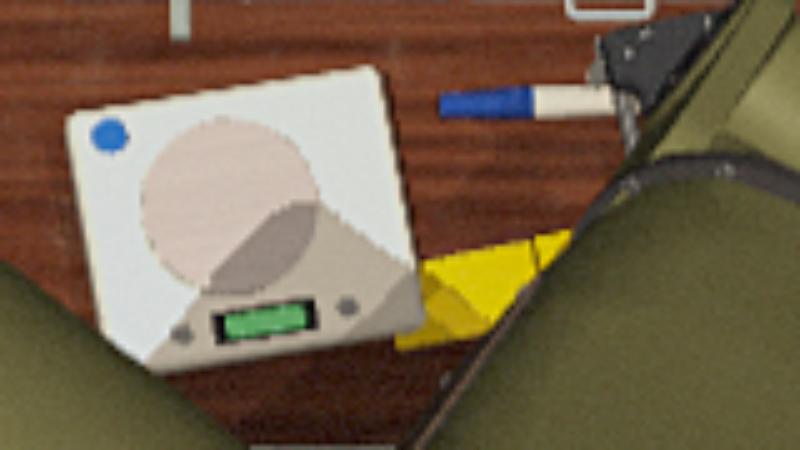

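```bash
python3 - <<'E'
from h import *
s=np.load("b.npz"); p=cv2.imread("pics/b_wrist.png"); hsv=cv2.cvtColor(p,cv2.COLOR_BGR2HSV)
w=np.array([[282,241],[356,241.]]);W=wray(w,18,s['pos'],s['rot']);F=wray([[281,158],[357,158]],18,s['pos'],s['rot']);b=W.mean(0);f=F.mean(0);print(W,F)
cam=wray([[320,200]],100,s['pos'],s['rot']);R=Ro.from_euler('xyz',s['rot']).as_matrix();print('back in tool',R.T@(b-s['pos']),'front',R.T@(f-s['pos']))
u=np.array([np.cos(1.759),np.sin(1.759)]);n=np.array([-u[1],u[0]]);foot=np.array([439.7,-187]);print('foot rel back',(foot-b[:2])@u-60,(foot-b[:2])@n)
E
```

```text
[[ 441.01443408 -314.71294824   18.        ]
 [ 481.09018357 -307.10489679   18.        ]] [[ 433.34306104 -269.89470308   18.        ]
 [ 471.85220502 -262.58559842   18.        ]]
back in tool [11.17015651 -0.47564989 -0.54855105] front [56.63196497 -0.40913948 -0.53236116]
foot rel back 65.71582820800155 -2.2074214649602006
```

Emit:
jog_arm(deltas="6 0 0 0 6; 12 0 0 0 6; 18 0 0 0 6; 24 0 0 0 6; 30 0 0 0 6; 36 0 0 0 6; 42 0 0 0 6; 48 0 0 0 6; 52 0 0 0 6; 55 0 0 0 6")

```text
clock: 6.6
eef_pos: [453.8, -268.8, 17.7]
eef_rot: [3.141, 0.002, 1.76]
wrist_force: [2.7, -10.9, -4.3]
finger_gap: 5.9
```

```bash
python3 look.py c wrist top scene; python3 - <<'E'
from h import *
p=cv2.imread("pics/c_top.png");q=cv2.imread("pics/c_scene.png");a=cv2.resize(p[165:255,310:430],None,fx=4,fy=4);b=cv2.resize(q[190:290,300:480],None,fx=3.6,fy=3.6)
cv2.imwrite("pics/c_a.png",a);cv2.imwrite("pics/c_b.png",b)
E
```

```text
6.6 [ 453.8 -268.8   17.7] [3.141e+00 2.000e-03 1.760e+00] [  2.7 -10.9  -4.3]
```

View pics/c_wrist.png

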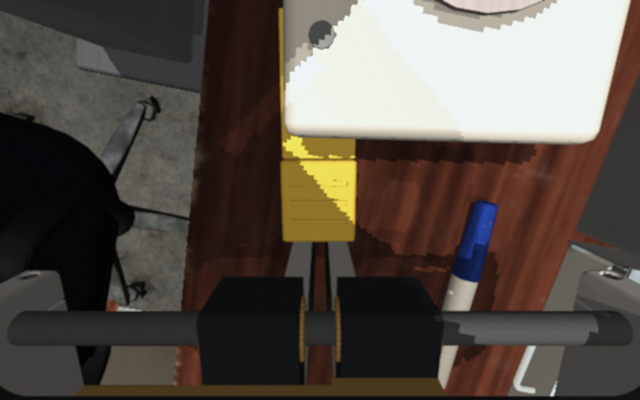

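View pics/c_a.png

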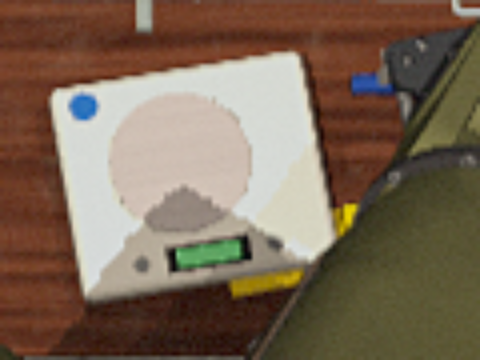

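View pics/c_b.png

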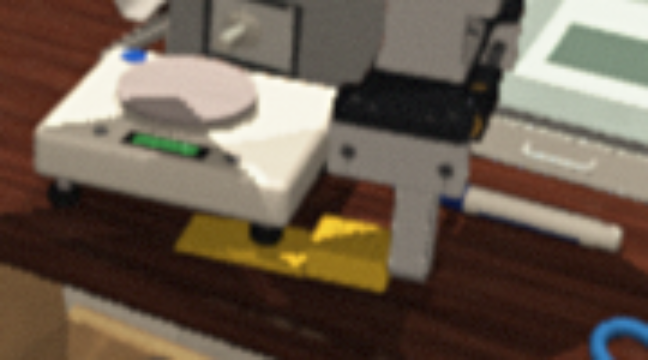

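```bash
cat > bal.py <<'E'
import sys
from h import *
def meas(fn,nom):
    p=cv2.imread(fn); hsv=cv2.cvtColor(p,cv2.COLOR_BGR2HSV)
    m=cv2.inRange(hsv,(0,0,85),(180,80,255)); m2=np.zeros_like(m); m2[170:245,312:396]=m[170:245,312:396]
    m2=cv2.morphologyEx(m2,cv2.MORPH_CLOSE,np.ones((5,5)))
    bm=cv2.inRange(hsv[180:205,320:345],(100,120,80),(125,255,255)); M=cv2.moments(bm,True)
    bl=np.array([M['m10']/M['m00']+320,M['m01']/M['m00']+180])
    return np.vstack([edges(quad(m2),nom),bl])
if __name__=="__main__":
    n0=np.array([[322.9,187.7],[384.7,178.2],[394.4,229.9],[332.2,240.1]])
    P=np.vstack([HC,[50,58,53]])
    for fn,nom,a in (("pics/top0.png",n0,.065),(sys.argv[1],n0+[float(sys.argv[2]),float(sys.argv[3])],0),(sys.argv[1],n0+[float(sys.argv[2]),float(sys.argv[3])],.065)):
        o=meas(fn,nom);
        r=least_squares(lambda q:(proj("top",balpts(q,P,a))-o).ravel(),[480,-118,.16],loss='soft_l1')
        print(fn,a,o.round(1).tolist(),r.x.round(2),np.array(r.fun).round(2),'foot',balpts(r.x,[[-50,-62,5]],a).round(1),'high',balpts(r.x,[[50,58,53]],a).round(1))
E
python3 bal.py pics/c_top.png 0 0
```

```text
pics/top0.png 0.065 [[322.5, 187.6], [385.3, 178.2], [395.1, 230.5], [331.5, 240.6], [331.7, 191.7]] [ 4.7870e+02 -1.1775e+02  1.6000e-01] [-0.05 -0.34  0.33 -0.49  0.21  0.2  -0.22  0.21 -0.26  0.35] foot [[ 4.389e+02 -1.869e+02 -1.000e-01]] high [[516.6 -55.3  57.8]]
pics/c_top.png 0 [[321.6, 187.3], [384.4, 177.3], [394.2, 229.4], [330.9, 239.6], [330.5, 191.4]] [ 4.7834e+02 -1.1804e+02  1.6000e-01] [-0.23 -0.34  0.25 -0.41  0.6   0.15 -0.56  0.31 -0.04  0.23] foot [[ 438.6 -187.1    5. ]] high [[518.7 -52.9  53. ]]
pics/c_top.png 0.065 [[321.6, 187.3], [384.4, 177.3], [394.2, 229.4], [330.9, 239.6], [330.5, 191.4]] [ 4.8041e+02 -1.1571e+02  1.6000e-01] [-0.21 -0.55  0.11 -0.52  0.32  0.29 -0.26  0.58  0.05  0.12] foot [[ 4.411e+02 -1.851e+02 -1.000e-01]] high [[517.9 -53.   57.8]]
```

Balance fitted level and unmoved (within 1 mm). The foot is about +13 mm along the wedge, so a little further.

Emit:
jog_arm(deltas="1.5 0 0 0 6; 3 0 0 0 6; 4.5 0 0 0 6; 6 0 0 0 6; 7.5 0 0 0 6; 9 0 0 0 6; 10.5 0 0 0 6; 12 0 0 0 6; 12 0 0 0 6; 12 0 0 0 6")

```text
clock: 8.0
eef_pos: [451.4, -257.1, 17.5]
eef_rot: [3.141, 0.001, 1.76]
wrist_force: [1.9, -8.7, -3.2]
finger_gap: 6.1
```

```bash
python3 look.py d wrist top scene; python3 bal.py pics/d_top.png 0 0|sed -n 2,3p; python3 - <<'E'
from h import *
q=cv2.imread("pics/d_scene.png");cv2.imwrite("pics/d_b.png",cv2.resize(q[220:280,330:440],None,fx=7,fy=7))
E
```

```text
8.0 [ 451.4 -257.1   17.5] [3.141e+00 1.000e-03 1.760e+00] [ 1.9 -8.7 -3.2]
pics/d_top.png 0 [[321.0, 186.7], [383.9, 178.2], [392.2, 230.5], [328.9, 239.5], [329.6, 190.8]] [ 4.7769e+02 -1.1497e+02  1.3000e-01] [-0.31 -0.31  0.27 -0.38  0.8   0.19 -0.64  0.03 -0.05  0.43] foot [[ 436.3 -183.     5. ]] high [[519.6 -50.9  53. ]]
pics/d_top.png 0.065 [[321.0, 186.7], [383.9, 178.2], [392.2, 230.5], [328.9, 239.5], [329.6, 190.8]] [ 4.7985e+02 -1.1268e+02  1.4000e-01] [-0.3  -0.55  0.14 -0.5   0.52  0.33 -0.37  0.29  0.03  0.31] foot [[ 4.388e+02 -1.811e+02 -1.000e-01]] high [[518.9 -50.9  57.8]]
```

View pics/d_b.png

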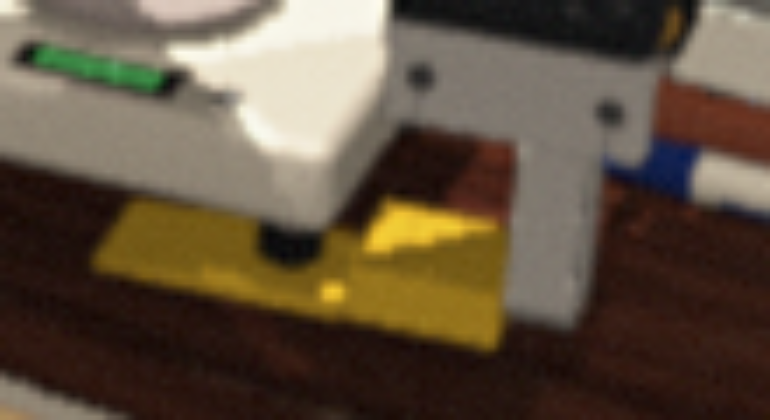

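View pics/d_wrist.png

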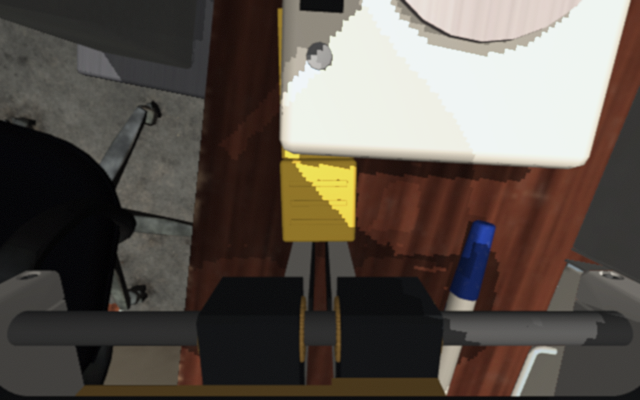

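```bash
python3 - <<'E'
from h import *
for n,r in (("c",137),("d",155)):
    s=np.load(n+".npz");R=Ro.from_euler('xyz',s['rot']).as_matrix()
    for z in(22,37,52):
        X=wray([[318,r]],z,s['pos'],s['rot'])[0];print(n,z,X.round(1),(R.T@(X-s['pos'])).round(1))
    X=wray([[318,159]],18,s['pos'],s['rot'])[0];print('heel front',X.round(1),(R.T@(X-s['pos'])).round(1))
E
```

```text
c 22 [ 440.2 -202.8   22. ] [67.4 -0.9 -4.5]
c 37 [ 440.2 -202.2   37. ] [ 67.9  -0.8 -19.5]
c 52 [ 440.1 -201.6   52. ] [ 68.5  -0.7 -34.5]
heel front [ 442.3 -213.8   18. ] [56.1 -0.9 -0.4]
d 22 [ 439.5 -199.8   22. ] [58.5 -0.9 -4.5]
d 37 [ 439.3 -198.4   37. ] [ 59.9  -0.8 -19.5]
d 52 [ 439.1 -197.    52. ] [ 61.3  -0.7 -34.6]
heel front [ 439.9 -202.2   18. ] [56.1 -0.9 -0.5]
```

The foot now sits about +4 mm along the wedge, on the flat land a few mm from the heel. The balance is level and has moved about 4 mm. I retreat straight back and go up.

Emit:
jog_arm(deltas="-3 0 0 0 6; -8 0 0 0 6; -15 0 0 0 6; -18 0 0 0 0; -18 0 -30 0 0; -18 0 -70 0 0; -18 0 -110 0 0; -18 0 -132 0 0; -18 0 -132 0 0; -18 0 -132 0 0")

```text
clock: 9.4
eef_pos: [454.2, -273.9, 148.2]
eef_rot: [-3.141, -0.001, 1.76]
wrist_force: [-0.3, 0.1, -0.4]
finger_gap: 0.4
```

```bash
python3 look.py e wrist scene; python3 - <<'E'
from h import *
print(move([519.6,-50.9,110]))
q=cv2.imread("pics/e_scene.png");cv2.imwrite("pics/e_b.png",cv2.resize(q[180:280,300:440],None,fx=5.5,fy=5.5))
E
```

```text
9.4 [ 454.2 -273.9  148.2] [-3.141e+00 -1.000e-03  1.760e+00] [-0.3  0.1 -0.4]
(array([206.7, 106.2,  38.3]), 0.0)
```

View pics/e_b.png

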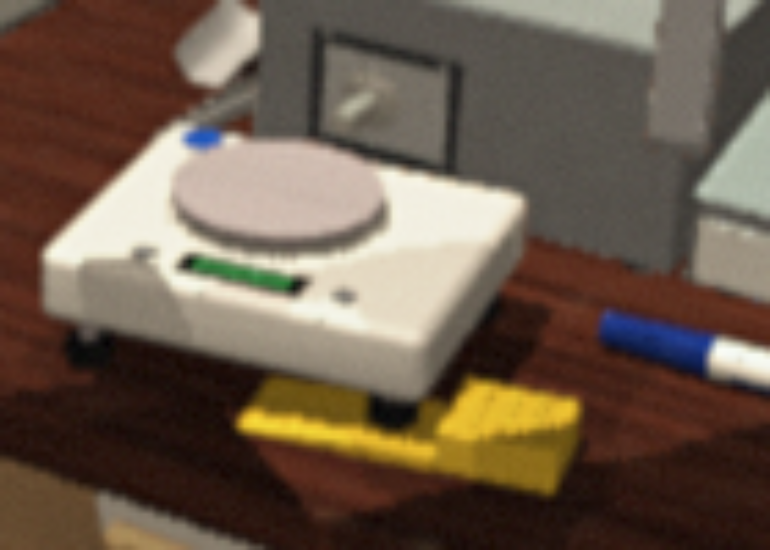

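View pics/e_wrist.png

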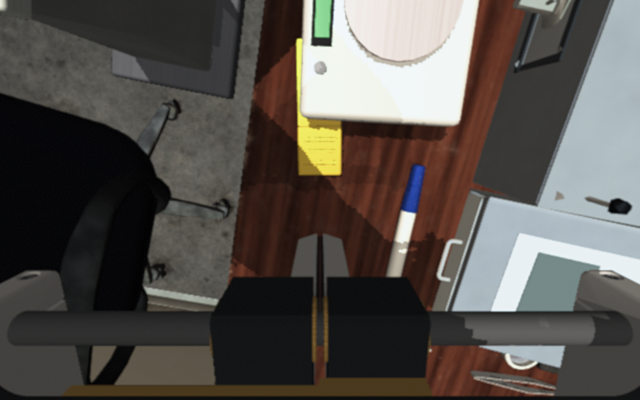

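The scene shows the foot on the land, just short of the heel. The gap runs from (418,415) to (437,440) in the crop. The pen has not moved. Next I go over the blue spot.

Emit:
jog_arm(deltas="40 21 0 0 0; 80 42 0 0 0; 120 63 0 0 0; 160 84 0 0 0; 195 100 0 0 0; 206 106 0 0 0; 206 106 20 0 0; 206 106 38 0 0; 206 106 38 0 0; 206 106 38 0 0")

```text
clock: 10.75
eef_pos: [520.2, -52.4, 111.9]
eef_rot: [3.141, 0.0, 1.759]
wrist_force: [0.9, -0.1, -0.6]
finger_gap: 0.3
```

```bash
python3 look.py f wrist top scene; python3 - <<'E'
from h import *
q=cv2.imread("pics/f_scene.png");cv2.imwrite("pics/f_b.png",cv2.resize(q[160:280,300:440],None,fx=5,fy=5))
E
```

```text
10.75 [520.2 -52.4 111.9] [3.141 0.    1.759] [ 0.9 -0.1 -0.6]
```

View pics/f_b.png

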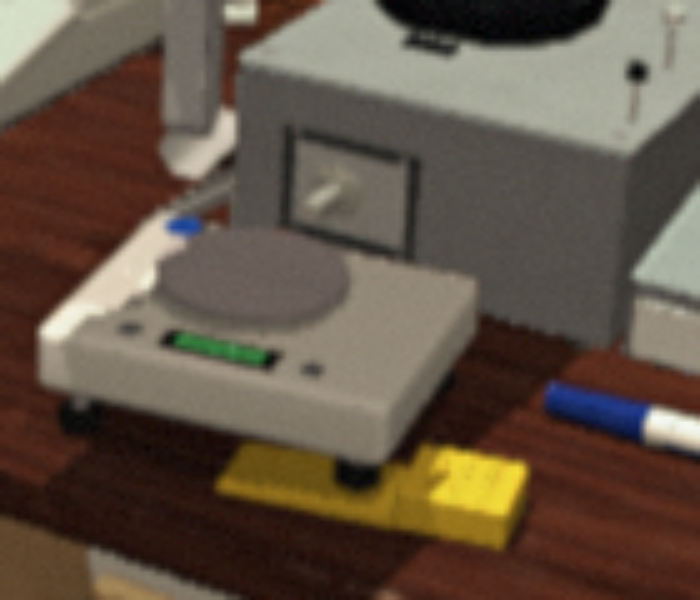

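View pics/f_wrist.png

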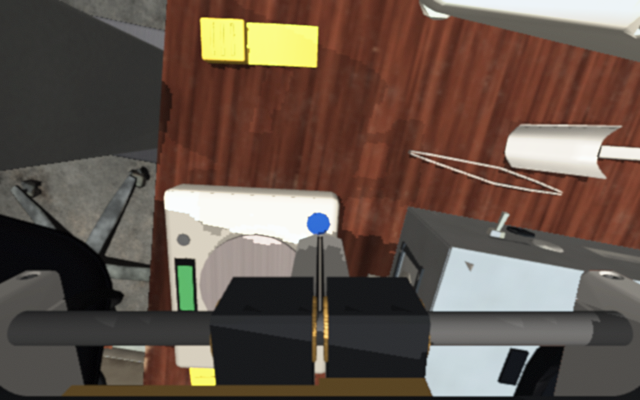

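View pics/f_top.png

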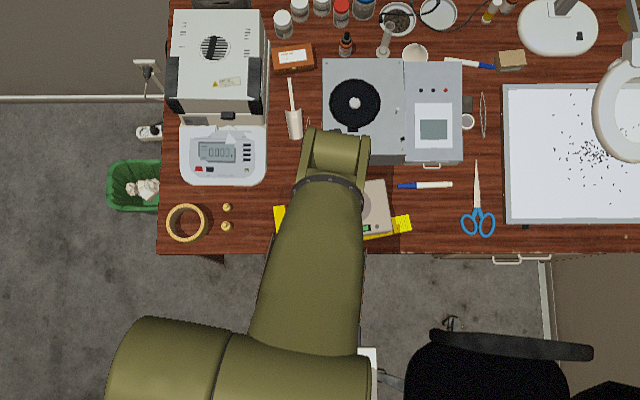

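```bash
python3 - <<'E'
from h import *
s=np.load("f.npz");X=wray([[318,223]],53,s['pos'],s['rot'])[0];print('blue',X.round(1));R=Ro.from_euler('xyz',s['rot']).as_matrix();print((R.T@(X-s['pos'])).round(1))
d=np.load("top0.npy");v,u=np.mgrid[90:180,290:400];P=depthpts("top",d,u.ravel(),v.ravel())
k=(abs(P[:,0]-600)<45)&(P[:,1]<40)&(P[:,1]>-150);print(P[k][np.argsort(-P[k][:,2])[:5]].round(0), P[k][P[k][:,2]>60][:,0].min())
E
```

```text
blue [518.4 -49.8  53. ]
[ 2.9 -1.3 58.9]
[[628. -95. 114.]
 [624. -47. 114.]
 [602. -53. 112.]
 [600. -63. 112.]
 [615. -44. 112.]] 572.5796849200473
```

Emit:
jog_arm(deltas="2 -1 12 0 0; 2 -1 24 0 0; 2 -1 34 0 0; 2 -1 40 0 0; 2 -1 42 0 0; 2 -1 43 0 0; 2 -1 44 0 0; 2 -1 44.5 0 0; 2 -1 45 0 0; 2 -1 45 0 0")

```text
clock: 12.15
eef_pos: [518.7, -50.1, 66.5]
eef_rot: [3.142, 0.0, 1.76]
wrist_force: [0.4, -0.1, -0.9]
finger_gap: 0.5
```

```bash
python3 look.py g
```

```text
12.15 [518.7 -50.1  66.5] [3.142 0.    1.76 ] [ 0.4 -0.1 -0.9]
```

Very near contact. I press on in half-millimetre steps.

Emit:
jog_arm(deltas="0 0 0.3 0 0; 0 0 0.6 0 0; 0 0 0.9 0 0; 0 0 1.2 0 0; 0 0 1.5 0 0; 0 0 1.5 0 0; 0 0 1.5 0 0; 0 0 1.5 0 0; 0 0 1.5 0 0; 0 0 1.5 0 0")

```text
clock: 13.4
eef_pos: [518.8, -50.2, 66.1]
eef_rot: [3.141, 0.0, 1.76]
wrist_force: [-7.1, 0.2, 16.7]
finger_gap: 0.3
```

```bash
python3 look.py g2 scene wrist; python3 - <<'E'
from h import *
q=cv2.imread("pics/g2_scene.png");cv2.imwrite("pics/g2_b.png",cv2.resize(q[160:280,300:440],None,fx=5,fy=5))
E
```

```text
13.4 [518.8 -50.2  66.1] [3.141 0.    1.76 ] [-7.1  0.2 16.7]
```

View pics/g2_b.png

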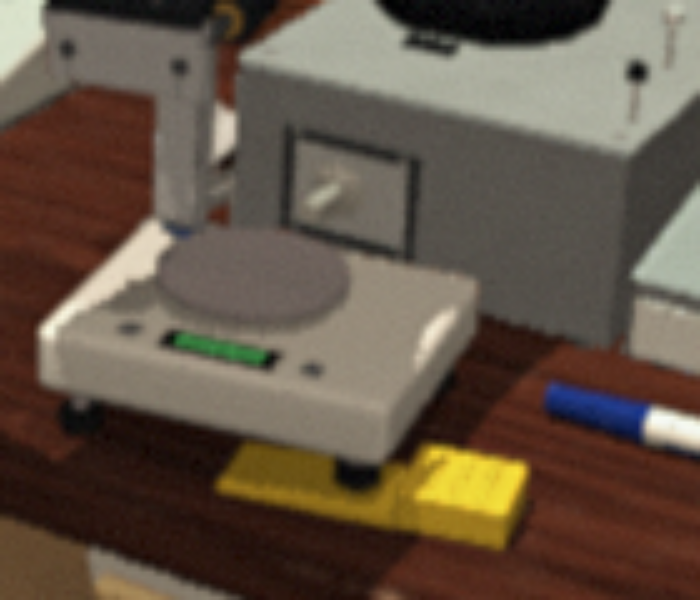

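Pressing at 16.7 N on the spot, the balance does not rock. I lift off and move clear.

Emit:
jog_arm(deltas="0 0 -2 0 0; 0 0 -8 0 0; 0 0 -30 0 0; 0 0 -70 0 0; 0 0 -110 0 0; 40 0 -150 0 0; 90 0 -150 0 0; 140 0 -150 0 0; 190 0 -150 0 0; 190 0 -150 0 0")

```text
clock: 14.75
eef_pos: [482.3, 138.9, 215.2]
eef_rot: [3.141, -0.0, 1.764]
wrist_force: [0.5, -0.1, 1.0]
finger_gap: 0.4
```

```bash
python3 look.py i scene top; python3 bal.py pics/i_top.png -2 0; python3 - <<'E'
from h import *
q=cv2.imread("pics/i_scene.png");cv2.imwrite("pics/i_b.png",cv2.resize(q[180:280,300:440],None,fx=5.5,fy=5.5))
E
```

```text
14.75 [482.3 138.9 215.2] [ 3.141 -0.     1.764] [ 0.5 -0.1  1. ]
pics/top0.png 0.065 [[322.5, 187.6], [385.3, 178.2], [395.1, 230.5], [331.5, 240.6], [331.7, 191.7]] [ 4.7870e+02 -1.1775e+02  1.6000e-01] [-0.05 -0.34  0.33 -0.49  0.21  0.2  -0.22  0.21 -0.26  0.35] foot [[ 4.389e+02 -1.869e+02 -1.000e-01]] high [[516.6 -55.3  57.8]]
pics/i_top.png 0 [[321.2, 186.7], [384.0, 178.3], [392.2, 230.1], [329.0, 239.8], [329.7, 191.0]] [ 4.7767e+02 -1.1535e+02  1.4000e-01] [-0.42 -0.17  0.19 -0.56  0.99  0.49 -0.52 -0.16 -0.05  0.37] foot [[ 436.5 -183.5    5. ]] high [[519.4 -51.1  53. ]]
pics/i_top.png 0.065 [[321.2, 186.7], [384.0, 178.3], [392.2, 230.1], [329.0, 239.8], [329.7, 191.0]] [ 4.7978e+02 -1.1300e+02  1.4000e-01] [-0.41 -0.41  0.06 -0.65  0.68  0.66 -0.28  0.1   0.02  0.24] foot [[ 4.389e+02 -1.815e+02 -1.000e-01]] high [[518.6 -51.2  57.8]]
```

View pics/i_b.png

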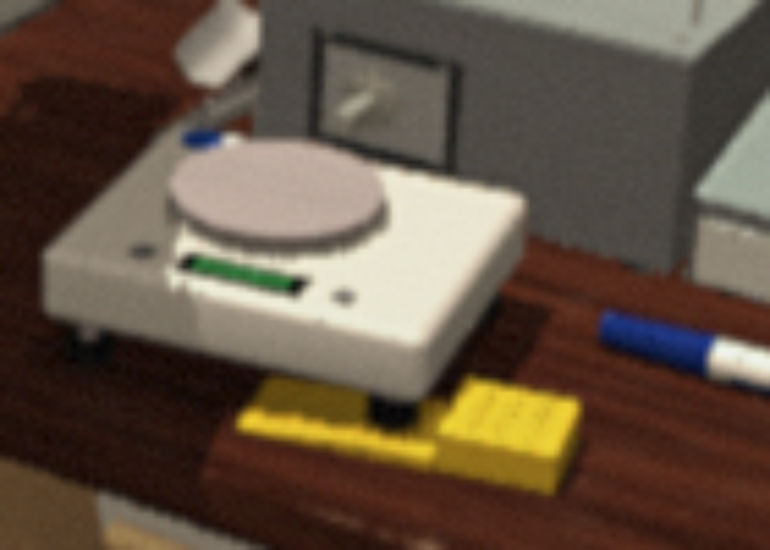

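View pics/i_top.png

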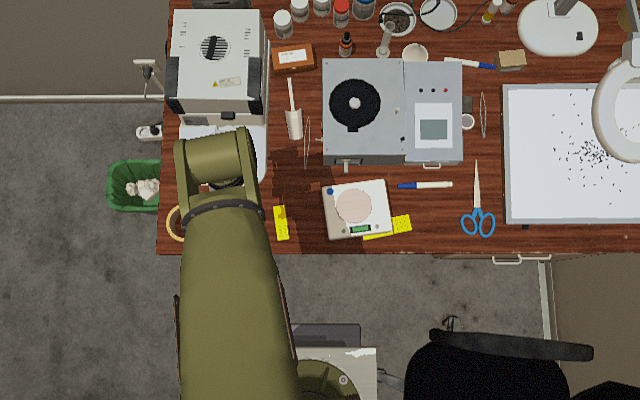

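```bash
python3 - <<'E'
from h import *
m=np.zeros((400,640),np.uint8);cv2.fillPoly(m,[np.array([[326,191],[381,182],[388,228],[333,236]])],1)
v,u=np.nonzero(m)
def tilt(d):
    P=depthpts("top",d,u,v);P=P[abs(P[:,2]-53)<12]
    c=None
    for z in (1,):
        A=np.c_[P[:,:2]-P[:,:2].mean(0),np.ones(len(P))];k=abs(P[:,2]-np.median(P[:,2]))<6
        h=P[:,2]-0
        r=np.linalg.lstsq(A[k],h[k],rcond=None)[0]
    return r.round(4)
print(tilt(np.load("top0.npy"))); p,d=optics.camera("top"); print(tilt(d)); print(manip.read_state()['wrist_force'])
q=lambda d,uv:[depthpts("top",d,np.array([a]),np.array([b]))[0,2].round(1) for a,b in uv]
# housing patch heights: back-left, back-right, front-right, front-left
for dd in (np.load("top0.npy"),d):
    print([np.median(depthpts("top",dd,*[x.ravel() for x in np.meshgrid(np.arange(a-2,a+3),np.arange(b-2,b+3))])[:,2]).round(1) for a,b in((331,192),(378,185),(387,225),(335,234))])
E
```

```text
[3.18000e-02 3.44000e-02 5.38919e+01]
[3.10000e-03 4.90000e-03 5.34362e+01]
[0.29189559 0.08022392 0.11736525]
[np.float64(58.2), np.float64(54.1), np.float64(47.9), np.float64(52.8)]
[np.float64(53.4), np.float64(51.4), np.float64(53.0), np.float64(51.9)]
```

The depth check agrees: the tilt fell from about 0.05 to about 0.006 rad, and the corner heights are 51–53 mm. I hand the job in.

```bash
python3 -c "
from cell import workorder
print(workorder.sign_off())"
```

```text
the job is handed in; nothing more can be done
None
```

I pushed the 120 x 40 mm yellow wedge, thin end first, under the short foot, turning it about 0.1 rad on the way so the foot came near its centre line. I then pressed the blue spot with closed fingertips for over half a second. The wrist force read 16.7 N upward and 7 N sideways, and the balance did not visibly rock. I moved clear and handed the job in at about 15 s; sign-off gave no verdict.

**Foot on the wedge:** the foot is on the flat land about 4 mm along the wedge and about 2 mm off its centre line. It stopped a few millimetres short of the heel, not against it. I stopped there because the balance had begun to slide.

**Balance:** the top camera's depth reading gives a tilt of about 0.006 rad, down from a reading of about 0.05 rad at the start. The corners are at 51–53 mm. It moved about 3 mm and turned about 0.02 rad. The corner fit from the top picture could not tell level from leaning, so the level check rests on the depth readings and the scene picture.

**Other things:** the pen has not moved in the last pictures. The arm hid the two weights and part of the tape roll in the last top view, but it never went low near them.

**Force:** the push peaked at about 11 N in the readings, a little above the expected 3 to 8 N. The wrist force was near zero at the end.

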